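# Stow the tester's tall and short adapters, tall at the back

### The arm

A 7-joint arm with a two-finger parallel gripper is mounted at the origin on the work surface. World frame = base frame: x ahead of the robot, y to its left, z up, the work surface at z = 0. Lengths are in mm, angles in rad, forces in N, time in s.
With the tool pointing down it reaches from about 350 to 900 mm from the base axis. Payload 8.1 kg.
Tool frame: the origin (TCP) lies between the finger pads; the fingertips stand 14 mm ahead of it and the grasp point (between the pads) lies 5 mm behind it; x points along the fingers, y is the direction in which the jaws open and shut, and the axes are right-handed (so a half turn about x gives the same grasp; the last joint's range is limited). The gripper opens to 92 mm and grips with 3 to 60 N. Pads are 19 mm wide; open, the fingers measure 130 mm over their backs; the gripper's body (75 mm by 190 mm) begins 47 mm behind the grasp point.
Start: joints at [1.01, 0.434, 0.025, 1.573, -0.012, 1.134, -0.075], TCP at [276.214, -560.666, 240.742] pointing down, gripper open.
Joint ranges: [-2.62, 2.62], [-0.44, 2.09], [-1.27, 1.32], [0.08, 2.57], [-1.32, 4.46], [0.12, 2], [-2.74, 2.74]. Speed limits (rad/s): [2.22, 2.22, 3.01, 3.01, 3.14, 3.14, 3.14].

### API

Orientations are given as a unit quaternion [w, x, y, z].
In Python, from cell import ctrl, read_camera gives the robot as it stands. The module is installed in compiled form; this text tells all that it offers.
- The arm moves only by the tool drive_tool, never from a script. Its argument "commands" is a list of rows, each a list of 3 entries, a list of its own where there are three numbers: the shift along the tool's x, y, z in units of 60 mm (1.0 is 60 mm), then the turn, a rotation vector about the tool's x, y, z in units of 5 degrees (1.0 is 5 degrees), then the finger opening in mm, from 0 to 91.8. In form: [[[x, y, z], [wx, wy, wz], claw], ...]. A call has exactly 8 rows; each row is the pose to reach, as a shift and turn from the pose commanded when the call began, along the tool's axes at that moment; what a row does not reach only later rows make up. A row lasts 1/8 s, in which the tool goes at most 62.5 mm and 10.7 degrees, less where a joint would pass 70% of its speed; a pose out of reach is approached as far as the arm can. A call with a gripper value outside its range is refused whole. The fingers move at their own pace and stop on an object; "grip_force" is the grip in N (left out, the last holds). Time passes only in rows, so rows that repeat a pose let the fingers close, or fill a call up. It gives the time, the measured TCP pose, the force and the opening at its end, in the units of the state.
- ctrl.get_state(): the state, without advancing time (a new reading comes with each control period).
- read_camera(name): name is "scene" or "top" or "wrist"; returns a dict with "img" (384x512x3 uint8, red, green, blue), "range_z" (384x512 float32, mm along the optical axis (not along the pixel's ray), 0 where there is no reading), "fx", "fy", "cx", "cy" (pixels), "R" (3x3) and "t" (3): a world point X has camera coordinates R X + t; the wrist camera has in their place "tool_from_camera" (4x4, takes a point from camera to tool coordinates, whose origin is the TCP and whose axes are the tool frame's). Camera axes: x right, y down, z forward; pixel columns grow to the right and rows downward; lengths in mm; the calibration is good to about 2 mm. The wrist camera is an equidistant fisheye: a pixel r from the principal point sees the ray r / f radians off the axis. A picture is of the moment at which its call begins: read the wrist's pose just before it.
- ctrl.finish_job(): hands the job in, once; it reports no verdict.
The state is a dict: "time": time; "q": joint angles; "qd": joint speeds; "effort": joint torques, N m; "tcp_pos": TCP position; "eef_rot": TCP orientation; "ft_force": force on the tool from outside, world axes, zero at the start; "moment": the same for the moment, N m; "grip_width": opening from 0.0 (shut) to 1.0 (fully open).
Only numpy, scipy, OpenCV 4.12 (cv2) and the standard library are available. Lean on these libraries where they do the work, as an engineer would, in place of code of your own. Each camera call takes 0.05 s, during which the arm holds its last target. There are 200 camera calls.

### The job

Slide the red keeper along the rack's T-track out of its open right-hand end, and stand it upright in the middle of the green mat (left and right as the robot sees them). Then load the empty right-hand lane of the rack: first the tall rod on the black circle at the back, under the clear cover, and only then the short platen on the blue circle in front of it. Keep both upright, set them down gently, don't knock the cover, and leave the things already on the rack, the jar and the screwdriver alone.

Things in the scene. Friction and masses are not known exactly. Their poses are not given: they have to be found in the camera images.
- rack: Fixed aluminium rack, 255 mm deep (x -130 to +125), 300 mm wide (y -150 to +150). Origin: centre of its underside; x to its back, y to its left, z up. Deck top 21 mm high. Lanes at y +70 (loaded) and y -70 (empty), each with a black 90 mm circle at x +60 and a blue one at x -35. Back lip at x +122, 20 mm above the deck; two 12 mm posts at x +113, y +-140. T-track along the front, see track_end.
- cover: Fixed clear plastic roof with a dark front edge over the rack's back row, 86 mm deep, 300 mm wide, 8 mm thick. Origin: its centre (rack x +93, y 0, z +264 mm), axes as the rack. Underside 260 mm above the bench; its front edge (rack x +50) is 10 mm in front of the back places' centres, so the tool must come in there tilted from the front.
- back_place (a point): Centre of the black circle at the back of the right lane, on the deck top (rack x +60, y -70, z +21 mm). Axes as the rack.
- front_place (a point): Centre of the blue circle at the front of the right lane, on the deck top (rack x -35, y -70, z +21 mm). Axes as the rack.
- track_end (a point): Middle of the T-track's floor at its open right end (rack x -105, y -150, z +6 mm), axes as the rack. The track runs along rack y: channel 38 mm wide under two dark lips (z 15 to 21 mm) with an 18 mm slot between. Its left end is blocked; bare bench beyond the open end.
- keeper: Red plate captive in the T-track before the right lane, 0.25 kg. Origin: centre of its underside; y along the track, z up. Slippery white plastic shoe 34 (x) by 90 (y) by 6 mm under the lips, neck 14 mm (x), red plate 12 mm thick (x), 60 mm wide (y), 18 to 72 mm high. Slides freely, 2 mm play sideways, 3 up; free once its origin is over 45 mm beyond track_end. Stands by itself on its shoe.
- mat: Fixed green mat, 160 by 160 by 4 mm, to the right of the rack. Origin: centre of its underside.
- tall_rod: The loose tall rod, standing upright on the bench at the right, 160 mm high, about 0.55 kg. Origin: centre of its underside; z up along its axis; round. Steel foot 60 mm across and 14 mm thick, shaft 26 mm with a 40 mm steel ring at 60 to 72 mm height, black grip collar 36 mm across from 120 to 160 mm height.
- short_platen: The loose short compression platen, standing upright on the bench at the right, 85 mm high, about 0.45 kg. Origin: centre of its underside; z up along its axis; round. Steel foot 60 mm across and 22 mm thick, stem 30 mm, black grip collar 36 mm across from 42 to 85 mm height.
- stowed_rod: A like tall rod already at the back of the left lane: leave it. Origin: centre of its underside.
- stowed_platen: A like short platen already at the front of the left lane: leave it. Origin: centre of its underside.
- jar: Loose jar, 60 mm across, 70 mm high, beyond the right side of the rack: leave it. Origin: centre of its underside.
- driver: Loose screwdriver lying at the left: leave it. Origin: below its middle.

How it is judged (in metres and radians):
On the way, in this order (a step that is already met when the one before it is completed fails the run):
1. the keeper has been slid out past the open end of the T-track (y of keeper in the frame of track_end below -0.045 m and y of each of tall_rod, short_platen in the frame of rack below -0.15 m).
2. the keeper stands upright on the mat, released (horizontal distance between keeper and mat below 0.05 m and height (world z) of keeper below 0.01 m and angle between keeper's own z axis and vertical below 0.1 rad and contact force between keeper and the fingers below 0.2 N and linear speed of keeper below 0.03 m/s), for 0.2 s.
3. the tall rod stands released on the back circle while the short platen is still off the rack (horizontal distance between tall_rod and back_place below 0.02 m and z of tall_rod in the frame of rack below 0.026 m and angle between tall_rod's own z axis and vertical below 0.1 rad and contact force between tall_rod and the fingers below 0.2 N and linear speed of tall_rod below 0.03 m/s and horizontal distance between short_platen and front_place above 0.1 m), for 0.2 s.
At the end, for the whole second after the job is handed in: The tall rod stands on the deck within 15 mm of the centre of the back circle and the short platen within 15 mm of the centre of the front circle of the right lane; the keeper stands on the mat within 50 mm of its centre; all three upright within 0.1 rad, released and at rest (all of step 2 and horizontal distance between tall_rod and back_place below 0.02 m and z of each of tall_rod, short_platen in the frame of rack below 0.026 m and angle between each of tall_rod, short_platen's own z axis and vertical below 0.1 rad and contact force between each of tall_rod, short_platen and the fingers below 0.2 N and linear speed of each of tall_rod, short_platen below 0.03 m/s and horizontal distance between short_platen and front_place below 0.02 m); the robot touches nothing.
It fails at once if something already on the rack, the jar or the screwdriver is moved by more than 15 mm (distance of any of stowed_rod, stowed_platen, jar, driver from where it was at the start of the episode above 0.015 m).
It fails at once if the rod or the platen is tipped by more than 0.5 rad (about 30 degrees) (angle between any of tall_rod, short_platen's own z axis and vertical above 0.5 rad).
It fails at once if the cover is knocked (more than 8 N) (contact force between cover and anything else above 8 N).
It fails at once if the rod or the platen is dropped or thrust onto the rack (more than 80 N) (contact force between any of tall_rod, short_platen and rack above 80 N).
It also fails if it takes over 72 s, if anything falls off the work surface, if the arm or the gripper's body presses on something with over 40 N, if the wrist force passes 120 N, or if a joint passes its speed limit or range.

## Working session

There is one attempt and no reset: what is moved stays moved. The work goes in short steps, Python scripts to look and compute and a tool call to move; the robot and the scene stay as the last step left them, time stands still between calls to the robot, and variables do not carry over. Pictures are saved under pics/ and viewed, about 8 in all and at most 12, crops included, and the job is handed in when it is done.

Besides the shell and the picture viewer there is one more tool, called after ">>>" by a JSON object that holds its "fn" and its "kwargs". drive_tool: Moves the arm, as the interface text tells. Its arguments: {"type":"object","properties":{"commands":{"type":"array","items":{"type":"array"}},"grip_force":{"type":"number"}},"required":["commands"]}

```bash
mkdir -p pics; cat > h.py <<'E'
import numpy as np,cv2
from cell import ctrl, read_camera
def world(c,u,v,z=None):
    r=np.array([(u-c['cx'])/c['fx'],(v-c['cy'])/c['fy'],1.])
    R=np.array(c['R']);t=np.array(c['t']);o=-R.T@t;d=R.T@r
    if z is None:
        return o+d*float(c['range_z'][int(v),int(u)])
    return o+d*(z-o[2])/d[2]
E
python3 - <<'E'
from h import *
import pickle
s=ctrl.get_state();print(s)
for n in('scene','top'):
    c=read_camera(n);pickle.dump(c,open(n+'.pkl','wb'))
    cv2.imwrite(f'pics/{n}0.png',cv2.resize(c['img'][:,:,::-1],(800,600),interpolation=cv2.INTER_CUBIC))
    print(n,c['fx'],c['R'],-np.array(c['R']).T@c['t'])
E
```

```text
{'time': 0.0, 'q': array([ 1.01040039,  0.43522408,  0.02496024,  1.57412744, -0.01161263,
        1.13401494, -0.0751059 ]), 'qd': array([ 8.03938055e-06, -1.17189037e-03,  2.12513199e-04,  1.51700559e-03,
       -1.10108612e-03,  2.38177939e-03,  3.36620198e-04]), 'effort': array([-1.30290409e-03, -6.67841506e+01,  9.84525606e-01, -3.14464831e+01,
       -6.05390710e-02,  4.27536992e-02,  2.33975970e-04]), 'tcp_pos': array([ 275.96417743, -560.20237055,  239.93240079]), 'eef_rot': array([-0.15987295, -0.68849355, -0.1609701 ,  0.68884389]), 'ft_force': array([-0.48035869,  0.40868581, -0.26212313]), 'moment': array([-0.00338371,  0.06198503, -0.02458151]), 'grip_width': 0.9992441378020883}
scene 491.46672820091317 [[-0.97951425  0.20118155 -0.00882148]
 [ 0.16980344  0.80160494 -0.57323321]
 [-0.10825261 -0.56298801 -0.81934478]] [ 756.71043154  817.97061731 1295.00280785]
top 411.1151037748775 [[ 0.02808482 -0.99959249 -0.00510759]
 [-0.99677733 -0.0276209  -0.07531295]
 [ 0.07514118  0.00720628 -0.99714687]] [ 510.77630134   42.75591178 1506.42961209]
```

View pics/scene0.png

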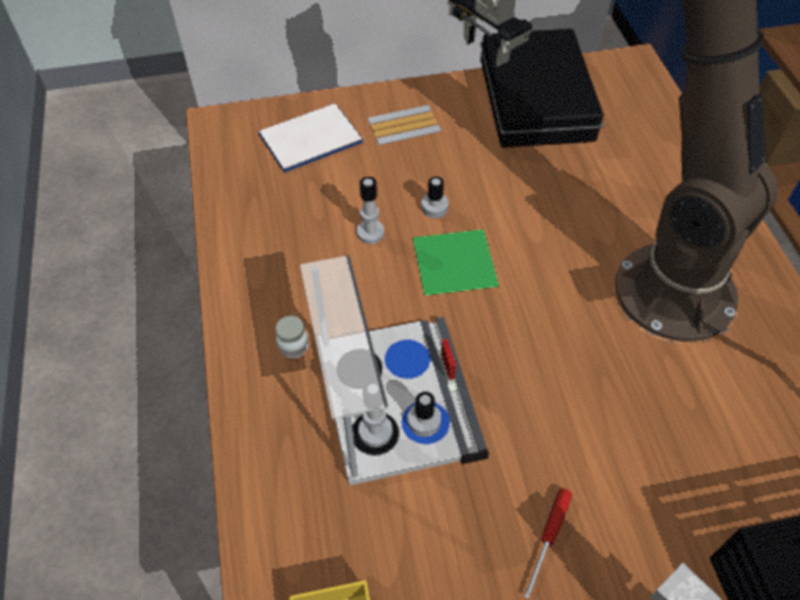

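View pics/top0.png

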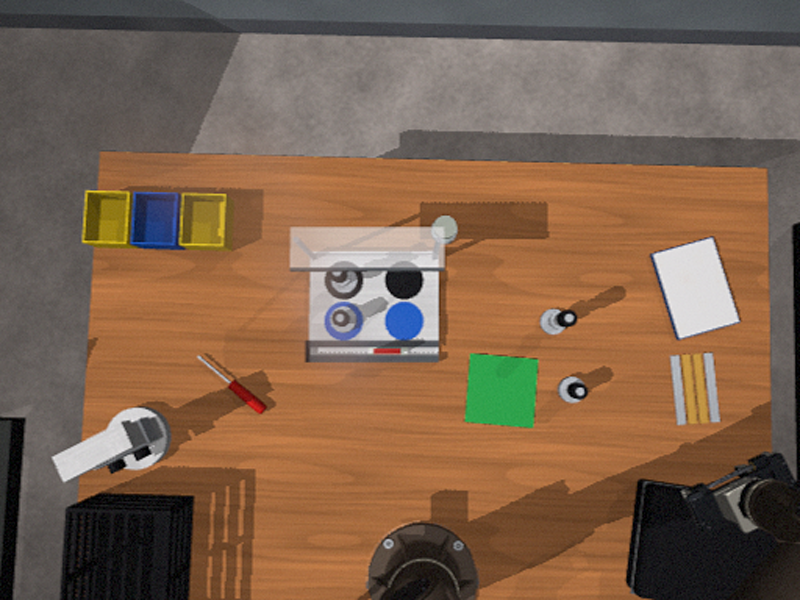

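The top view (800×600 px) shows the keeper at (387,351), blue circle (404,321), black circle (404,281), mat (502,390), rod collar (568,318) and platen collar (577,390). The jar is at (445,229). I'll measure these by segmentation and enlarge the crops.

```bash
python3 - <<'E'
from h import *
import pickle
c=pickle.load(open('top.pkl','rb'));im=c['img'].astype(int);k=1/1.5625
r,g,b=im[...,0],im[...,1],im[...,2]
def blob(m,x0,y0,x1,y1,z,name):
    M=np.zeros(m.shape,np.uint8);a=[int(q*k) for q in(x0,y0,x1,y1)]
    M[a[1]:a[3],a[0]:a[2]]=m[a[1]:a[3],a[0]:a[2]]
    n,l,st,ce=cv2.connectedComponentsWithStats(M);i=1+np.argmax(st[1:,4])
    u,v=ce[i];rect=cv2.minAreaRect(np.argwhere(l==i)[:,::-1].astype(np.float32))
    print(name,st[i],rect,world(c,u,v,z).round(1),'depth z',world(c,u,v).round(1)); return l==i
m=blob((g>r+40)&(g>b+30),440,330,560,450,4,'mat')
w=np.array([world(c,u,v,4)[:2] for u,v in cv2.boxPoints(cv2.minAreaRect(np.argwhere(m)[:,::-1].astype(np.float32)))]);print(w.round(0))
blob((r>g+70)&(r>b+70)&(r>110)&(g<60),360,340,415,360,72,'keeper')
blob((b>r+60),380,295,430,345,21,'blue')
blob((im.max(2)<60),380,262,428,300,21,'black')
blob((im.max(2)<50),550,300,580,330,160,'rodcollar')
blob((im.max(2)<50),560,375,592,405,85,'platcollar')
bl=(b>r+60)
blob(bl,320,295,370,345,21,'blueL')
A=cv2.resize(c['img'][140:235,185:290,::-1],(787,600)[::1],interpolation=cv2.INTER_CUBIC) 
s=pickle.load(open('scene.pkl','rb'))
cv2.imwrite('pics/a.png',cv2.resize(c['img'][140:236,186:290,::-1],None,fx=7,fy=6.2,interpolation=cv2.INTER_CUBIC))
cv2.imwrite('pics/b.png',cv2.resize(s['img'][105:310,180:330,::-1],None,fx=2.9,fy=2.9,interpolation=cv2.INTER_CUBIC))
E
```

```text
mat [ 298  226   46   48 1916] ((320.7034912109375, 249.55862426757812), (43.848018646240234, 44.01410675048828), 4.763641834259033) [ 430.5 -171.4    4. ] depth z [ 430.3 -172.    -0. ]
[[ 356.  -87.]
 [ 514.  -97.]
 [ 506. -256.]
 [ 347. -245.]]
keeper [240 223  16   3  44] ((247.5, 224.0), (2.0, 15.0), 90.0) [515.   92.2  72. ] depth z [514.9  91.7  84. ]
blue [246 193  25  25 483] ((258.0, 205.0), (24.0, 24.0), 90.0) [585.3  59.4  21. ] depth z [585.4  59.5  19.2]
black [247 173  23  18 345] ((258.0, 181.5), (17.0, 22.0), 90.0) [672.2  61.9  21. ] depth z [672.3  61.9  20.4]
rodcollar [357 199  12  10  62] ((362.5, 203.5), (9.0, 11.0), 90.0) [ 591.9 -280.4  160. ] depth z [ 592.  -281.   157.4]
platcollar [363 245  13  10  66] ((369.0, 249.5), (9.0, 12.0), 90.0) [ 439.5 -323.9   85. ] depth z [ 439.4 -324.5   82.9]
blueL [208 193  24  25 196] ((219.50003051757812, 205.00001525878906), (23.33452033996582, 23.33452033996582), 45.0) [577.1 199.7  21. ] depth z [573.1 190.2 111.8]
```

View pics/a.png

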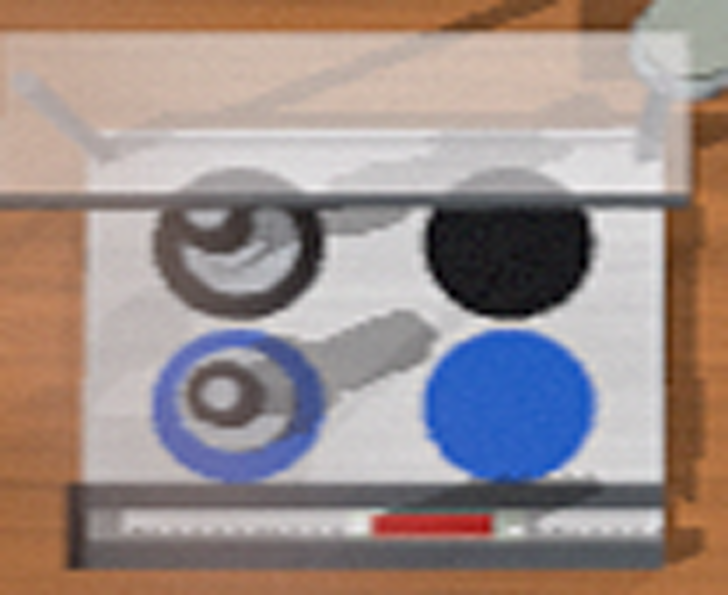

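Rack origin is about (618.3,130.4) with yaw about 0.028. The keeper is at rack y ≈ -35. Next is the planning helper.

```bash
cat >> h.py <<'E'
from scipy.spatial.transform import Rotation as Ro, Slerp
def rot(q): return Ro.from_quat(np.roll(q,-1))
def pose():
    s=ctrl.get_state();return s['tcp_pos'],rot(s['eef_rot'])
def tool(head,tilt,flip=0):
    """heading azimuth (deg) of the tool x when tilted, tilt from straight down; jaws horizontal; flip=half turn"""
    h=np.radians(head);t=np.radians(tilt)
    x=np.array([np.sin(t)*np.cos(h),np.sin(t)*np.sin(h),-np.cos(t)])
    y=np.array([-np.sin(h),np.cos(h),0])*(-1 if flip else 1)
    return Ro.from_matrix(np.c_[x,y,np.cross(x,y)])
def grasp(g,R): return np.array(g)+5*R.apply([1,0,0])   # TCP for grasp point g
def plan(wps,vmax=60,wmax=10):
    """wps: (tcp,R,claw); prints rows relative to the measured pose, one line per row"""
    p0,R0=pose();p,R=p0,R0;out=[]
    for q,Q,c in wps:
        d=(R.inv()*Q).magnitude();n=max(1,int(np.ceil(max(np.linalg.norm(q-p)/vmax,np.degrees(d)/wmax))))
        sl=Slerp([0,1],Ro.concatenate([R,Q]))
        for i in range(1,n+1):
            f=i/n;out.append((R0.inv().apply(p+(q-p)*f-p0)/60,np.degrees((R0.inv()*sl(f)).as_rotvec())/5,c))
        p,R=q,Q
    for a,b,c in out: print([list(a.round(3)),list(b.round(2)),c])
    print('rows',len(out))
O=np.array([618.3,130.4,0]);yaw=0.028
def rk(x,y,z): return O+Ro.from_euler('z',yaw).apply([x,y,z])
E
python3 - <<'E'
from h import *
p,R=pose();print(p,R.as_matrix().round(3));print(read_camera('wrist')['tool_from_camera'].round(2))
T=tool(1.6+90,0)
for f in(0,1): print(f,np.degrees((R.inv()*tool(91.6,0,f)).as_rotvec()).round(1))
plan([(np.array([514.4,-200,240.]),R,60)])
T=tool(91.6,0,1 if np.degrees((R.inv()*tool(91.6,0,1)).magnitude())<90 else 0)
plan([(grasp(rk(-105,-36,160),T),T,60)])
E
```

```text
[ 276.00569748 -560.25552622  240.05030844] [[-0.001  0.442 -0.897]
 [ 0.001 -0.897 -0.442]
 [-1.    -0.001  0.   ]]
[[  -0.     -0.25    0.97 -143.85]
 [   1.      0.      0.     -0.96]
 [  -0.      0.97    0.25  -68.07]
 [   0.      0.      0.      1.  ]]
0 [1.146e+02 1.000e-01 0.000e+00]
1 [-65.4  -0.    0.1]
[[np.float64(0.001), np.float64(-0.454), np.float64(-0.777)], [np.float64(0.0), np.float64(-0.0), np.float64(-0.0)], 60]
[[np.float64(0.001), np.float64(-0.908), np.float64(-1.554)], [np.float64(0.0), np.float64(-0.0), np.float64(-0.0)], 60]
[[np.float64(0.002), np.float64(-1.362), np.float64(-2.332)], [np.float64(0.0), np.float64(-0.0), np.float64(-0.0)], 60]
[[np.float64(0.003), np.float64(-1.816), np.float64(-3.109)], [np.float64(0.0), np.float64(-0.0), np.float64(-0.0)], 60]
[[np.float64(0.004), np.float64(-2.27), np.float64(-3.886)], [np.float64(0.0), np.float64(-0.0), np.float64(-0.0)], 60]
[[np.float64(0.004), np.float64(-2.724), np.float64(-4.663)], [np.float64(0.0), np.float64(-0.0), np.float64(-0.0)], 60]
[[np.float64(0.005), np.float64(-3.178), np.float64(-5.44)], 
[... 969 characters left out ...]
64(-4.879)], [np.float64(-7.63), np.float64(-0.0), np.float64(0.01)], 60]
[[np.float64(0.952), np.float64(-5.325), np.float64(-5.576)], [np.float64(-8.72), np.float64(-0.0), np.float64(0.01)], 60]
[[np.float64(1.071), np.float64(-5.991), np.float64(-6.273)], [np.float64(-9.81), np.float64(-0.01), np.float64(0.01)], 60]
[[np.float64(1.19), np.float64(-6.657), np.float64(-6.97)], [np.float64(-10.9), np.float64(-0.01), np.float64(0.01)], 60]
[[np.float64(1.309), np.float64(-7.322), np.float64(-7.667)], [np.float64(-11.98), np.float64(-0.01), np.float64(0.01)], 60]
[[np.float64(1.428), np.float64(-7.988), np.float64(-8.364)], [np.float64(-13.07), np.float64(-0.01), np.float64(0.01)], 60]
rows 12
```

>>> {"fn": "drive_tool", "kwargs": {"commands": [[[0.12,-0.67,-0.7],[-1.1,0,0],60],[[0.24,-1.33,-1.4],[-2.2,0,0],60],[[0.36,-2.0,-2.1],[-3.3,0,0],60],[[0.48,-2.66,-2.8],[-4.4,0,0],60],[[0.6,-3.33,-3.5],[-5.5,0,0],60],[[0.7,-4.0,-4.2],[-6.6,0,0],60],[[0.7,-4.66,-4.9],[-7.7,0,0],60],[[0.7,-5.33,-5.6],[-8.8,0,0],60]]}}

```text
time: 1.15
tcp_pos: [436.6, -123.6, 198.7]
eef_rot: [0.408, 0.578, 0.407, -0.578]
ft_force: [2.6, -0.9, 0.2]
grip_width: 0.653
```

```bash
python3 - <<'E'
from h import *
import io
T=tool(91.6,0,1);print(pose()[0])
plan([(grasp(rk(-105,-36,150),T),T,60)])
E
```

```text
[ 436.60685708 -123.59735758  198.73644681]
[[np.float64(0.224), np.float64(0.004), np.float64(-0.953)], [np.float64(-1.06), np.float64(0.0), np.float64(-0.0)], 60]
[[np.float64(0.448), np.float64(0.009), np.float64(-1.906)], [np.float64(-2.12), np.float64(0.0), np.float64(-0.0)], 60]
[[np.float64(0.671), np.float64(0.013), np.float64(-2.859)], [np.float64(-3.18), np.float64(0.0), np.float64(-0.0)], 60]
[[np.float64(0.895), np.float64(0.017), np.float64(-3.812)], [np.float64(-4.24), np.float64(0.0), np.float64(-0.0)], 60]
rows 4
```

>>> {"fn": "drive_tool", "kwargs": {"commands": [[[0.22,0,-0.9],[-1.0,0,0],60],[[0.44,0,-1.8],[-2.0,0,0],60],[[0.6,0,-2.7],[-3.0,0,0],60],[[0.6,0,-3.5],[-4.0,0,0],60],[[0.6,0,-3.6],[-4.2,0,0],60],[[0.6,0,-3.6],[-4.2,0,0],60],[[0.6,0,-3.6],[-4.2,0,0],60],[[0.6,0,-3.6],[-4.2,0,0],60]]}}

```text
time: 2.15
tcp_pos: [509.2, 76.5, 162.8]
eef_rot: [0.505, 0.495, 0.505, -0.495]
ft_force: [-1.1, 0.3, 0.4]
grip_width: 0.653
```

```bash
cat >> h.py <<'E'
def wpix(c,u,v,z,P,R):
    """wrist pixel -> world point at height z"""
    a=np.array([u-c['cx'],v-c['cy']]);r=np.hypot(*a);th=r/c['fx']
    d=np.r_[a/r*np.sin(th),np.cos(th)];M=c['tool_from_camera']
    D=R.apply(M[:3,:3]@d);o=P+R.apply(M[:3,3]);return o+D*(z-o[2])/D[2]
E
python3 - <<'E'
from h import *
T=tool(91.6,0,1);P,R=pose();print(P)
plan([(grasp(rk(-105,-36,150),T),T,60)])
c=read_camera('wrist');print(c['fx'],c['cx'],c['cy'])
import pickle;pickle.dump((c,P,R),open('w1.pkl','wb'))
cv2.imwrite('pics/w1.png',cv2.resize(c['img'][:,:,::-1],(800,600),interpolation=cv2.INTER_CUBIC))
E
```

```text
[509.2353501   76.51939275 162.79010456]
[[np.float64(0.296), np.float64(0.09), np.float64(-0.248)], [np.float64(-0.1), np.float64(0.01), np.float64(0.0)], 60]
rows 1
297.3186396354542 254.2757823073744 193.5903628469655
```

View pics/w1.png

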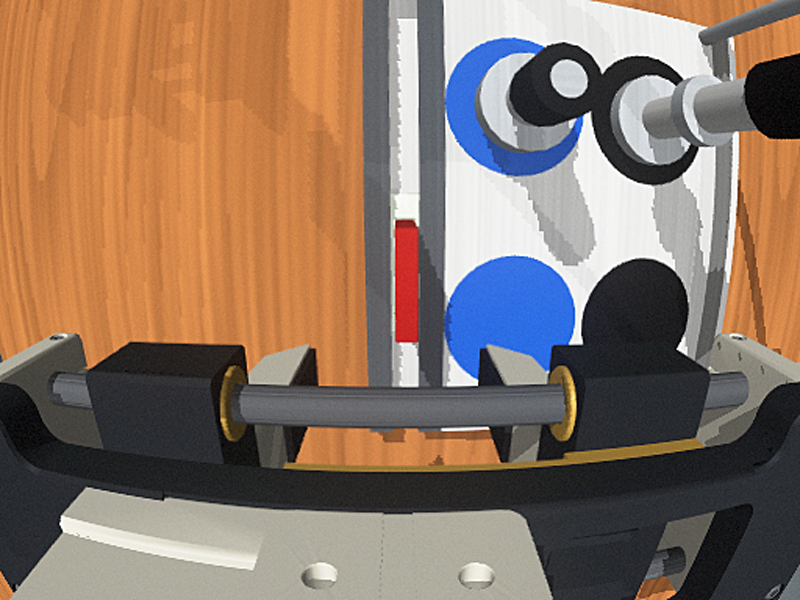

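The wrist view shows the right blue circle at (511,319), left blue (514,107), right black (635,~315), and the red plate top spanning about (406,228)-(406,342), clear between the fingers.

```bash
python3 - <<'E'
from h import *
import pickle
c,P,R=pickle.load(open('w1.pkl','rb'));k=1/1.5625
for n,u,v,z in [('blueL t',514,38,21),('blueL b',514,175,21),('blueL l',445,107,21),('blueL r',584,107,21),('blueR l',445,319,21),('blueR r',576,319,21),('blueR t',512,256,21),('keep top L',406,228,72),('keep top R',406,342,72),('plate -x',395,300,72),('plate +x',418,300,72),('slot',408,100,21),('blackR t',640,258,21),('track end',395,388,15)]:
    print(n,wpix(c,u*k,v*k,z,P,R).round(1))
E
```

```text
blueL t [578.3 242.4  21. ]
blueL b [579.5 153.3  21. ]
blueL l [535.3 193.4  21. ]
blueL r [625.4 201.6  21. ]
blueR l [539.7  59.8  21. ]
blueR r [629.8  61.   21. ]
blueR t [580.9 102.1  21. ]
keep top L [512.2 122.6  72. ]
keep top R [513.7  61.8  72. ]
plate -x [507.3  84.9  72. ]
plate +x [519.3  85.2  72. ]
slot [512.8 197.   21. ]
blackR t [674.1 104.9  21. ]
track end [508.4   7.5  15. ]
```

```bash
sed -i 's/^O=.*/O=np.array([617.9,129.7,0]);yaw=0.030/' h.py; python3 - <<'E'
from h import *
T=tool(91.7,0,1)
plan([(grasp(rk(-105,-35,120),T),T,50),(grasp(rk(-105,-35,57),T),T,50)],vmax=45)
E
```

```text
[[np.float64(0.399), np.float64(0.042), np.float64(-0.123)], [np.float64(-0.06), np.float64(0.0), np.float64(-0.0)], 50]
[[np.float64(0.797), np.float64(0.083), np.float64(-0.245)], [np.float64(-0.12), np.float64(0.01), np.float64(-0.0)], 50]
[[np.float64(1.322), np.float64(0.083), np.float64(-0.245)], [np.float64(-0.12), np.float64(0.01), np.float64(-0.0)], 50]
[[np.float64(1.847), np.float64(0.083), np.float64(-0.246)], [np.float64(-0.12), np.float64(0.01), np.float64(-0.0)], 50]
rows 4
```

>>> {"fn": "drive_tool", "kwargs": {"commands": [[[0.4,0.05,-0.12],[-0.06,0,0],50],[[0.8,0.08,-0.25],[-0.12,0,0],50],[[1.3,0.08,-0.25],[-0.12,0,0],50],[[1.85,0.08,-0.25],[-0.12,0,0],50],[[1.85,0.08,-0.25],[-0.12,0,0],40],[[1.85,0.08,-0.25],[-0.12,0,0],18],[[1.85,0.08,-0.25],[-0.12,0,0],8],[[1.85,0.08,-0.25],[-0.12,0,0],5]], "grip_force": 20}}

```text
time: 3.2
tcp_pos: [514.5, 93.1, 52.7]
eef_rot: [0.508, 0.493, 0.507, -0.492]
ft_force: [0.0, -0.9, 0.2]
grip_width: 0.162
```

```bash
python3 - <<'E'
from h import *
s=ctrl.get_state();print(s['tcp_pos'],s['ft_force'],s['grip_width']*91.8)
T=tool(91.7,0,1)
p,R=pose();D=rk(0,-1,0)-O
plan([(p+D*180,R,5)],vmax=30)
E
```

```text
[514.51262266  93.07535068  52.73256539] [ 0.01120923 -0.85941049  0.15220402] 14.853609818111805
[[np.float64(-0.0), np.float64(-0.001), np.float64(0.429)], [np.float64(0.0), np.float64(0.0), np.float64(0.0)], 5]
[[np.float64(-0.0), np.float64(-0.001), np.float64(0.857)], [np.float64(0.0), np.float64(0.0), np.float64(0.0)], 5]
[[np.float64(-0.0), np.float64(-0.002), np.float64(1.286)], [np.float64(0.0), np.float64(0.0), np.float64(0.0)], 5]
[[np.float64(-0.0), np.float64(-0.003), np.float64(1.714)], [np.float64(0.0), np.float64(0.0), np.float64(0.0)], 5]
[[np.float64(-0.0), np.float64(-0.003), np.float64(2.143)], [np.float64(0.0), np.float64(0.0), np.float64(0.0)], 5]
[[np.float64(-0.0), np.float64(-0.004), np.float64(2.571)], [np.float64(0.0), np.float64(0.0), np.float64(0.0)], 5]
[[np.float64(-0.001), np.float64(-0.004), np.float64(3.0)], [np.float64(0.0), np.float64(0.0), np.float64(0.0)], 5]
rows 7
```

>>> {"fn": "drive_tool", "kwargs": {"commands": [[[0,0,0],[0,0,0],5],[[0,0,0],[0,0,0],5],[[-0.02,0,0.15],[0,0,0],5],[[-0.02,0,0.35],[0,0,0],5],[[-0.02,0,0.55],[0,0,0],5],[[-0.02,0,0.75],[0,0,0],5],[[-0.02,0,1.0],[0,0,0],5],[[-0.02,0,1.0],[0,0,0],5]]}}

```text
time: 4.2
tcp_pos: [515.8, 31.1, 52.8]
eef_rot: [0.507, 0.492, 0.507, -0.493]
ft_force: [-0.2, -0.4, -2.8]
grip_width: 0.13
```

>>> {"fn": "drive_tool", "kwargs": {"commands": [[[0,0,0.35],[0,0,0],5],[[0,0,0.75],[0,0,0],5],[[0,0,1.15],[0,0,0],5],[[0,0,1.55],[0,0,0],5],[[0,0,1.95],[0,0,0],5],[[0,0,2.35],[0,0,0],5],[[0,0,2.7],[0,0,0],5],[[0,0,2.7],[0,0,0],5]]}}

```text
time: 5.2
tcp_pos: [520.9, -130.3, 52.8]
eef_rot: [0.507, 0.493, 0.507, -0.493]
ft_force: [-0.2, 0.7, -3.5]
grip_width: 0.131
```

```bash
python3 - <<'E'
from h import *
s=ctrl.get_state();p,R=pose();print(p,s['ft_force'],s['grip_width']*91.8)
plan([(p+[0,0,18],R,5),(np.array([431,-172,p[2]+18]),R,5)],vmax=40)
c=read_camera('wrist');cv2.imwrite('pics/w2.png',c['img'][:,:,::-1])
E
```

```text
[ 520.88746019 -130.30502008   52.80088856] [-0.17119155  0.70832087 -3.46417974] 12.039898122283233
[[np.float64(-0.3), np.float64(-0.0), np.float64(0.0)], [np.float64(0.0), np.float64(0.0), np.float64(0.0)], 5]
[[np.float64(-0.3), np.float64(-0.506), np.float64(0.217)], [np.float64(0.0), np.float64(0.0), np.float64(0.0)], 5]
[[np.float64(-0.3), np.float64(-1.012), np.float64(0.434)], [np.float64(0.0), np.float64(0.0), np.float64(0.0)], 5]
[[np.float64(-0.3), np.float64(-1.518), np.float64(0.651)], [np.float64(0.0), np.float64(0.0), np.float64(0.0)], 5]
rows 4
```

View pics/w2.png

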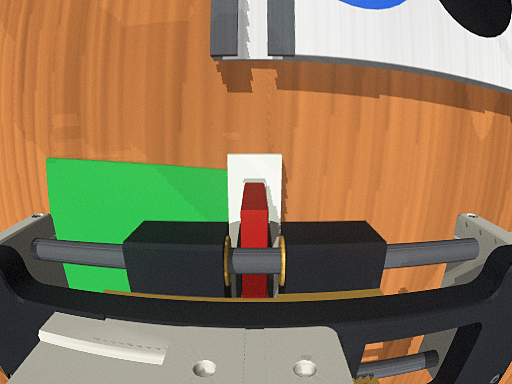

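The keeper is out of the track, held upright, and clear of the rack end at row 58. Next I move it to the mat and lower it.

>>> {"fn": "drive_tool", "kwargs": {"commands": [[[-0.3,0,0],[0,0,0],5],[[-0.3,-0.5,0.22],[0,0,0],5],[[-0.3,-1.0,0.43],[0,0,0],5],[[-0.3,-1.5,0.65],[0,0,0],5],[[-0.2,-1.5,0.65],[0,0,0],5],[[-0.1,-1.5,0.65],[0,0,0],5],[[-0.02,-1.5,0.65],[0,0,0],5],[[0.01,-1.5,0.65],[0,0,0],5]]}}

```text
time: 6.25
tcp_pos: [432.8, -170.0, 52.0]
eef_rot: [0.508, 0.492, 0.508, -0.492]
ft_force: [-0.1, -0.4, -3.0]
grip_width: 0.133
```

>>> {"fn": "drive_tool", "kwargs": {"commands": [[[0.02,0,0],[0,0,0],5],[[0.03,0,0],[0,0,0],5],[[0.045,0,0],[0,0,0],5],[[0.045,0,0],[0,0,0],5],[[0.045,0,0],[0,0,0],5],[[0.045,0,0],[0,0,0],5],[[0.045,0,0],[0,0,0],5],[[0.045,0,0],[0,0,0],5]]}}

```text
time: 7.25
tcp_pos: [432.4, -170.5, 50.5]
eef_rot: [0.508, 0.492, 0.508, -0.492]
ft_force: [-3.1, 2.3, 12.6]
grip_width: 0.128
```

>>> {"fn": "drive_tool", "kwargs": {"commands": [[[-0.02,0,0],[0,0,0],12],[[-0.02,0,0],[0,0,0],20],[[-0.02,0,0],[0,0,0],30],[[-0.02,0,0],[0,0,0],40],[[-0.02,0,0],[0,0,0],40],[[-0.5,0,0],[0,0,0],40],[[-1.3,0,0],[0,0,0],50],[[-2.2,0,0],[0,0,0],60]]}}

```text
time: 8.25
tcp_pos: [431.6, -170.4, 182.6]
eef_rot: [0.507, 0.492, 0.509, -0.492]
ft_force: [0.1, -2.6, 0.3]
grip_width: 0.604
```

```bash
python3 - <<'E'
from h import *
import pickle
s=ctrl.get_state();P,R=pose();print(P,s['q'].round(2),s['ft_force'])
c=read_camera('wrist');pickle.dump((c,P,R),open('w3.pkl','wb'))
t=read_camera('top');pickle.dump(t,open('t3.pkl','wb'))
a=c['img'][:,:,::-1];b=read_camera('scene')['img'][90:210,190:350,::-1]
b=cv2.resize(b,(512,384));cv2.imwrite('pics/w3.png',cv2.resize(np.hstack([a,b]),(800,300)))
for f in(0,1):
  print((R.inv()*tool(-25,45,f)).as_rotvec(degrees=True).round(0))
E
```

```text
[ 431.64850395 -170.40751512  182.61533612] [ 0.7   0.29 -0.54  1.99  0.19  0.91  0.1 ] [ 0.12902686 -2.63251909  0.34746117]
[-60. -40.  25.]
[110.  28.  46.]
```

View pics/w3.png

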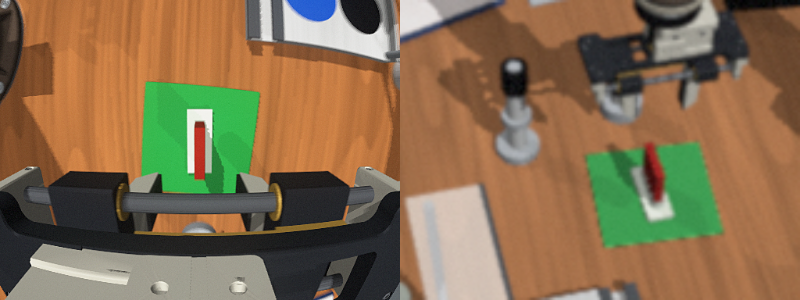

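Keeper stands upright in the middle of the mat, at about (200,140) in the left panel. I move on to a tilted standoff in front of the rod.

```bash
python3 - <<'E'
from h import *
T=tool(-25,48,0);g=np.array([592,-280,140.]);x=T.apply([1,0,0])
plan([(grasp(g-130*x,T),T,70)],wmax=9.6)
E
```

```text
[[np.float64(-0.072), np.float64(0.133), np.float64(0.133)], [np.float64(-1.32), np.float64(-0.95), np.float64(0.58)], 70]
[[np.float64(-0.144), np.float64(0.266), np.float64(0.266)], [np.float64(-2.64), np.float64(-1.9), np.float64(1.17)], 70]
[[np.float64(-0.216), np.float64(0.399), np.float64(0.4)], [np.float64(-3.96), np.float64(-2.84), np.float64(1.75)], 70]
[[np.float64(-0.288), np.float64(0.533), np.float64(0.533)], [np.float64(-5.28), np.float64(-3.79), np.float64(2.33)], 70]
[[np.float64(-0.36), np.float64(0.666), np.float64(0.666)], [np.float64(-6.6), np.float64(-4.74), np.float64(2.91)], 70]
[[np.float64(-0.432), np.float64(0.799), np.float64(0.799)], [np.float64(-7.91), np.float64(-5.69), np.float64(3.5)], 70]
[[np.float64(-0.505), np.float64(0.932), np.float64(0.933)], [np.float64(-9.23), np.float64(-6.63), np.float64(4.08)], 70]
[[np.float64(-0.577), np.float64(1.065), np.float64(1.066)], [np.float64(-10.55), np.float64(-7.58), np.float64(4.66)], 70]
[[np.float64(-0.649), np.float64(1.198), np.float64(1.199)], [np.float64(-11.87), np.float64(-8.53), np.float64(5.25)], 70]
rows 9
```

>>> {"fn": "drive_tool", "kwargs": {"commands": [[[-0.1,0.13,0.13],[-1.3,-0.95,0.6],70],[[-0.2,0.27,0.27],[-2.6,-1.9,1.2],70],[[-0.3,0.4,0.4],[-4.0,-2.85,1.75],70],[[-0.4,0.53,0.53],[-5.3,-3.8,2.3],70],[[-0.5,0.67,0.67],[-6.6,-4.75,2.9],70],[[-0.6,0.8,0.8],[-7.9,-5.7,3.5],70],[[-0.6,0.93,0.93],[-9.2,-6.6,4.1],70],[[-0.65,1.07,1.07],[-10.6,-7.6,4.7],70]]}}

```text
time: 9.4
tcp_pos: [492.4, -234.0, 220.1]
eef_rot: [0.861, 0.166, 0.393, -0.277]
ft_force: [-0.1, -1.3, 0.6]
grip_width: 0.763
```

```bash
python3 - <<'E'
from h import *
T=tool(-25,48,0);g=np.array([592,-280,140.]);x=T.apply([1,0,0])
plan([(grasp(g-130*x,T),T,70)],wmax=9.6);print(ctrl.get_state()['q'].round(2))
E
```

```text
[[np.float64(0.066), np.float64(0.036), np.float64(0.122)], [np.float64(-1.18), np.float64(-0.8), np.float64(0.59)], 70]
[[np.float64(0.131), np.float64(0.071), np.float64(0.244)], [np.float64(-2.36), np.float64(-1.6), np.float64(1.18)], 70]
rows 2
[ 0.58  0.12 -0.42  2.35  1.49  0.3  -0.31]
```

>>> {"fn": "drive_tool", "kwargs": {"commands": [[[0.07,0.04,0.12],[-1.2,-0.8,0.6],70],[[0.13,0.07,0.24],[-2.3,-1.6,1.2],70],[[0.13,0.07,0.24],[-2.3,-1.6,1.2],70],[[0.13,0.07,0.24],[-2.3,-1.6,1.2],70],[[0.13,0.07,0.24],[-2.3,-1.6,1.2],70],[[0.13,0.07,0.24],[-2.3,-1.6,1.2],70],[[0.13,0.07,0.24],[-2.3,-1.6,1.2],70],[[0.13,0.07,0.24],[-2.3,-1.6,1.2],70]]}}

```text
time: 10.4
tcp_pos: [508.8, -241.2, 225.4]
eef_rot: [0.912, 0.081, 0.348, -0.204]
ft_force: [-0.6, 0.4, 0.0]
grip_width: 0.767
```

```bash
python3 - <<'E'
from h import *
import pickle
T=tool(-25,48,0);P,R=pose();print(P,ctrl.get_state()['q'].round(2),(R.inv()*T).as_rotvec(degrees=True).round(1))
c=read_camera('wrist');pickle.dump((c,P,R),open('w4.pkl','wb'))
cv2.imwrite('pics/w4.png',c['img'][:,:,::-1])
E
```

```text
[ 508.84470648 -241.20081224  225.38985355] [ 0.79  0.16 -0.56  2.43  2.46  0.34 -1.  ] [-0.4  0.1  0. ]
```

View pics/w4.png

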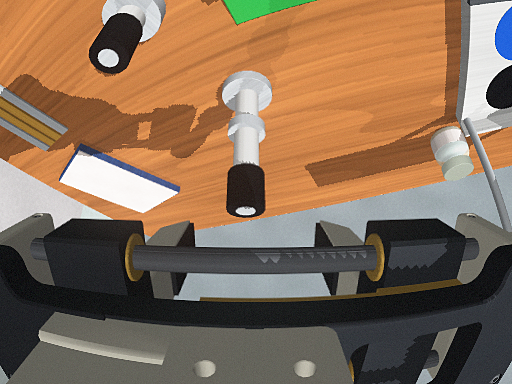

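The wrist view from below shows the rod top face at (246,210), foot at (247,90), platen top face at (110,57), and a clear path between the open fingers.

```bash
python3 - <<'E'
from h import *
import pickle
c,P,R=pickle.load(open('w4.pkl','rb'))
for n,u,v,z in [('rodtop',246,210,160),('foot top l',222,92,14),('foot top r',271,92,14),('foot top near',247,71,14),('plat top',109,57,85)]:
    print(n,wpix(c,u,v,z,P,R).round(1))
T=tool(-25,48,0)
E
```

```text
rodtop [ 591.9 -287.7  160. ]
foot top l [ 572.4 -310.9   14. ]
foot top r [ 597.4 -259.7   14. ]
foot top near [ 556.8 -270.7   14. ]
plat top [ 436.4 -331.4   85. ]
```

```bash
python3 - <<'E'
from h import *
T=tool(-25,48,0);g=np.array([591,-284,141.])
plan([(grasp(g,T),T,70)],vmax=25)
E
```

```text
[[np.float64(0.362), np.float64(-0.011), np.float64(-0.003)], [np.float64(-0.01), np.float64(0.01), np.float64(0.0)], 70]
[[np.float64(0.724), np.float64(-0.022), np.float64(-0.006)], [np.float64(-0.03), np.float64(0.01), np.float64(0.0)], 70]
[[np.float64(1.085), np.float64(-0.034), np.float64(-0.009)], [np.float64(-0.04), np.float64(0.02), np.float64(0.0)], 70]
[[np.float64(1.447), np.float64(-0.045), np.float64(-0.013)], [np.float64(-0.06), np.float64(0.02), np.float64(0.0)], 70]
[[np.float64(1.809), np.float64(-0.056), np.float64(-0.016)], [np.float64(-0.07), np.float64(0.03), np.float64(0.0)], 70]
[[np.float64(2.171), np.float64(-0.067), np.float64(-0.019)], [np.float64(-0.09), np.float64(0.03), np.float64(0.0)], 70]
rows 6
```

>>> {"fn": "drive_tool", "kwargs": {"commands": [[[0.5,-0.01,0],[0,0,0],70],[[1.0,-0.03,0],[0,0,0],70],[[1.5,-0.05,-0.01],[-0.05,0,0],70],[[1.9,-0.06,-0.02],[-0.08,0,0],70],[[2.17,-0.07,-0.02],[-0.09,0,0],70],[[2.17,-0.07,-0.02],[-0.09,0,0],60],[[2.17,-0.07,-0.02],[-0.09,0,0],50],[[2.17,-0.07,-0.02],[-0.09,0,0],42]], "grip_force": 40}}

```text
time: 11.45
tcp_pos: [593.7, -285.8, 138.3]
eef_rot: [0.912, 0.077, 0.348, -0.202]
ft_force: [-0.8, -0.9, -0.7]
grip_width: 0.493
```

>>> {"fn": "drive_tool", "kwargs": {"commands": [[[0,0,0],[0,0,0],40],[[0,0,0],[0,0,0],38],[[0,0,0],[0,0,0],36],[[0,0,0],[0,0,0],34],[[0,0,0],[0,0,0],32],[[0,0,0],[0,0,0],30],[[0,0,0],[0,0,0],28],[[0,0,0],[0,0,0],26]]}}

```text
time: 12.45
tcp_pos: [594.1, -286.2, 137.7]
eef_rot: [0.912, 0.077, 0.349, -0.203]
ft_force: [-1.3, -3.5, 3.9]
grip_width: 0.387
```

```bash
python3 - <<'E'
from h import *
import pickle
P,R=pose();s=ctrl.get_state();print(P,s['q'].round(2),s['ft_force'],s['grip_width']*91.8,'grasp pt',P-5*R.apply([1,0,0]))
c=read_camera('wrist');pickle.dump((c,P,R),open('w5.pkl','wb'))
cv2.imwrite('pics/w5.png',c['img'][:,:,::-1])
E
```

```text
[ 594.08859585 -286.20096064  137.66691327] [ 0.75  0.5  -0.54  2.3   2.56  0.55 -0.98] [-1.329606   -3.49339945  3.91680662] 35.51048933868805 grasp pt [ 590.7139473  -284.62217173  141.00145562]
```

View pics/w5.png

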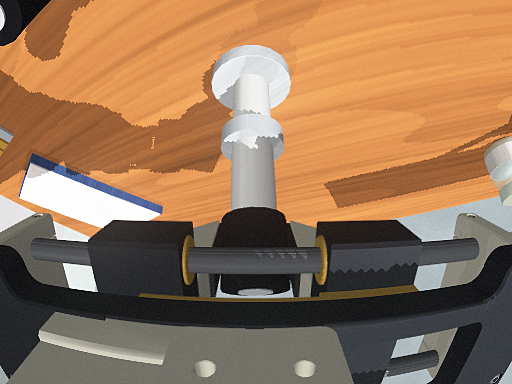

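Gripped at 35.5 mm and the rod is upright; the foot top rim runs (212,74)-(290,74) with its near edge at (251,45).

```bash
python3 - <<'E'
from h import *
import pickle
c,P,R=pickle.load(open('w5.pkl','rb'))
h=np.array([np.cos(np.radians(-25)),np.sin(np.radians(-25))])
for u,v in [(212,74),(290,74)]:print(wpix(c,u,v,14,P,R).round(1))
n=wpix(c,251,46,14,P,R);print('near',n,'ctr',n[:2]+30*h)
G=P-5*R.apply([1,0,0])
def at(xyz,head):   # rod axis point g -> pose, keeping the measured tilt
    Q=Ro.from_euler('z',head+25,degrees=True)*R
    return (grasp(xyz,Q),Q,26)
plan([(P+[0,0,55],R,26)],vmax=18)
plan([(P+[0,0,55],R,26),at(rk(-40,-70,196),1.7)],vmax=36)
E
```

```text
[ 569.3 -307.8   14. ]
[ 593.2 -256.8   14. ]
near [ 559.19596478 -271.76465247   14.        ] ctr [ 586.38519839 -284.44320032]
[[np.float64(-0.153), np.float64(-0.0), np.float64(0.171)], [np.float64(0.0), np.float64(0.0), np.float64(-0.0)], 26]
[[np.float64(-0.306), np.float64(-0.001), np.float64(0.341)], [np.float64(0.0), np.float64(0.0), np.float64(-0.0)], 26]
[[np.float64(-0.458), np.float64(-0.001), np.float64(0.512)], [np.float64(0.0), np.float64(0.0), np.float64(-0.0)], 26]
[[np.float64(-0.611), np.float64(-0.001), np.float64(0.683)], [np.float64(0.0), np.float64(0.0), np.float64(-0.0)], 26]
rows 4
[[np.float64(-0.306), np.float64(-0.001), np.float64(0.341)], [np.float64(0.0), np.float64(0.0), np.float64(-0.0)], 26]
[[np.float64(-0.611), np.float64(-0.001), np.float64(0.683)], [np.float64(0.0), np.float64(0.0), np.float64(-0.0)], 26]
[[np.float64(-0.804), np.float64(0.512), np.float64(0.51)], [np.float64(-0.36), np.float64(0.0), np.float64(0.4)], 26]
[[np.float64(-0.997), np.float64(1.026), np.float64(0.338)], [np.float64(-0.71), np.float64(-0.0), np.float64(0.8)], 26]
[[np.f
[... 279 characters left out ...]
np.float64(-0.179)], [np.float64(-1.78), np.float64(-0.0), np.float64(1.99)], 26]
[[np.float64(-1.77), np.float64(3.08), np.float64(-0.351)], [np.float64(-2.14), np.float64(-0.0), np.float64(2.39)], 26]
[[np.float64(-1.963), np.float64(3.593), np.float64(-0.524)], [np.float64(-2.49), np.float64(-0.0), np.float64(2.78)], 26]
[[np.float64(-2.156), np.float64(4.106), np.float64(-0.696)], [np.float64(-2.85), np.float64(-0.0), np.float64(3.18)], 26]
[[np.float64(-2.349), np.float64(4.62), np.float64(-0.868)], [np.float64(-3.2), np.float64(-0.0), np.float64(3.58)], 26]
[[np.float64(-2.542), np.float64(5.133), np.float64(-1.041)], [np.float64(-3.56), np.float64(-0.0), np.float64(3.98)], 26]
rows 12
```

>>> {"fn": "drive_tool", "kwargs": {"commands": [[[-0.1,0,0.11],[0,0,0],26],[[-0.25,0,0.28],[0,0,0],26],[[-0.43,0,0.48],[0,0,0],26],[[-0.61,0,0.68],[0,0,0],26],[[-0.75,0.35,0.57],[-0.24,0,0.27],26],[[-0.9,0.77,0.42],[-0.53,0,0.6],26],[[-1.09,1.28,0.25],[-0.89,0,1.0],26],[[-1.19,1.54,0.17],[-1.07,0,1.2],26]]}}

```text
time: 13.5
tcp_pos: [590.5, -178.8, 191.8]
eef_rot: [0.924, 0.052, 0.354, -0.135]
ft_force: [0.0, 0.2, -6.2]
grip_width: 0.384
```

```bash
cat >> h.py <<'E'
def headof(R): x=R.apply([1,0,0]);return np.degrees(np.arctan2(x[1],x[0]))
def at(g,head,claw):
    R=pose()[1];Q=tool(head,TILT);return (grasp(g,Q),Q,claw)
TILT=48
E
python3 - <<'E'
from h import *
s=ctrl.get_state();print(s['grip_width']*91.8,s['ft_force'],s['q'].round(2))
P,R=pose();print(P,headof(R),R.apply([0,1,0]),np.degrees(np.arccos(-R.apply([1,0,0])[2])))
plan([at(rk(-40,-70,200),1.7,26)],vmax=40)
E
```

```text
35.20748211654386 [ 5.52666286e-03  1.79322591e-01 -6.17023448e+00] [ 0.63  0.33 -0.58  2.35  2.44  0.44 -0.93]
[ 590.47370205 -178.79267446  191.77778513] -16.62769895328119 [2.86589197e-01 9.58053430e-01 5.07634379e-04] 48.02102545262933
[[np.float64(-0.163), np.float64(0.627), np.float64(-0.129)], [np.float64(-0.41), np.float64(0.0), np.float64(0.45)], 26]
[[np.float64(-0.325), np.float64(1.253), np.float64(-0.257)], [np.float64(-0.82), np.float64(0.0), np.float64(0.91)], 26]
[[np.float64(-0.488), np.float64(1.88), np.float64(-0.386)], [np.float64(-1.23), np.float64(0.0), np.float64(1.36)], 26]
[[np.float64(-0.651), np.float64(2.506), np.float64(-0.514)], [np.float64(-1.64), np.float64(0.0), np.float64(1.82)], 26]
[[np.float64(-0.813), np.float64(3.133), np.float64(-0.643)], [np.float64(-2.05), np.float64(0.0), np.float64(2.27)], 26]
[[np.float64(-0.976), np.float64(3.759), np.float64(-0.772)], [np.float64(-2.46), np.float64(0.01), np.float64(2.72)], 26]
rows 6
```

>>> {"fn": "drive_tool", "kwargs": {"commands": [[[-0.1,0.4,-0.08],[-0.26,0,0.29],26],[[-0.25,0.98,-0.2],[-0.64,0,0.71],26],[[-0.42,1.6,-0.33],[-1.05,0,1.16],26],[[-0.58,2.24,-0.46],[-1.47,0,1.63],26],[[-0.74,2.86,-0.59],[-1.87,0,2.07],26],[[-0.87,3.36,-0.69],[-2.2,0,2.44],26],[[-0.96,3.7,-0.76],[-2.43,0,2.69],26],[[-0.976,3.76,-0.77],[-2.46,0,2.72],26]]}}

```text
time: 14.5
tcp_pos: [585.7, 56.4, 197.4]
eef_rot: [0.934, -0.005, 0.357, 0.012]
ft_force: [-0.4, -0.2, -5.3]
grip_width: 0.381
```

```bash
python3 - <<'E'
from h import *
import pickle
s=ctrl.get_state();print(s['grip_width']*91.8,s['ft_force'],s['q'].round(2))
P,R=pose();print(P,headof(R),R.apply([0,1,0]))
plan([at(rk(0,-70,190),1.7,26),at(rk(62,-70,175),1.7,26)],vmax=20)
c=read_camera('wrist');pickle.dump((c,P,R),open('w6.pkl','wb'))
cv2.imwrite('pics/w6.png',c['img'][:,:,::-1])
E
```

```text
35.00940319079214 [-0.40258675 -0.22239021 -5.34561543] [ 0.28  0.3  -0.7   2.4   2.24  0.52 -0.84]
[585.74202262  56.4038676  197.43594354] 1.4091938985521113 [-0.02578912  0.99966651 -0.00133577]
[[np.float64(0.296), np.float64(0.021), np.float64(0.145)], [np.float64(-0.01), np.float64(0.01), np.float64(0.02)], 26]
[[np.float64(0.592), np.float64(0.041), np.float64(0.289)], [np.float64(-0.02), np.float64(0.03), np.float64(0.04)], 26]
[[np.float64(0.826), np.float64(0.042), np.float64(0.415)], [np.float64(-0.02), np.float64(0.03), np.float64(0.04)], 26]
[[np.float64(1.06), np.float64(0.044), np.float64(0.541)], [np.float64(-0.02), np.float64(0.03), np.float64(0.04)], 26]
[[np.float64(1.294), np.float64(0.045), np.float64(0.667)], [np.float64(-0.02), np.float64(0.03), np.float64(0.04)], 26]
[[np.float64(1.529), np.float64(0.046), np.float64(0.793)], [np.float64(-0.02), np.float64(0.03), np.float64(0.04)], 26]
rows 6
```

View pics/w6.png

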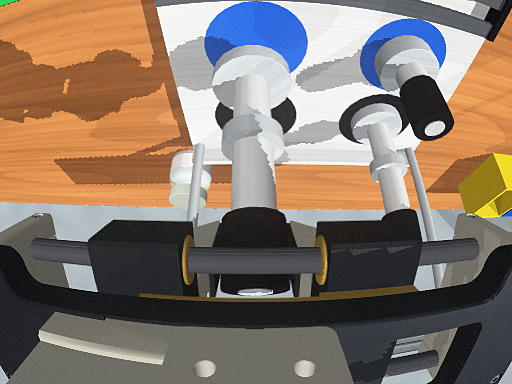

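The view shows the rod held upright over the blue circle (204–308 at row 42), the black circle behind it (215–296 at row 112), and the path clear. I check where those circle edges project.

```bash
python3 - <<'E'
from h import *
import pickle
c,P,R=pickle.load(open('w6.pkl','rb'))
for n,u,v in [('blue l',204.5,42),('r',307.5,42),('black l',215.5,112),('r',296,112),('blueL l',361,53),('r',446,53)]:print(n,wpix(c,u,v,21,P,R).round(1))
n=wpix(c,251,46,14+56,P,R);print('foot near',n,P-5*R.apply([1,0,0]))
print(rk(-35,-70,21),rk(60,-70,21))
E
```

```text
blue l [579.7  14.   21. ]
r [577.  102.7  21. ]
black l [671.6  17.2  21. ]
r [669.  104.6  21. ]
blueL l [582.7 153.7  21. ]
r [563.4 240.5  21. ]
foot near [550.86216551  53.99041826  70.        ] [582.01939189  56.31229076 200.77265362]
[585.01543383  58.68165513  21.        ] [679.97268704  61.53122765  21.        ]
```

>>> {"fn": "drive_tool", "kwargs": {"commands": [[[0.2,0.01,0.1],[0,0,0],26],[[0.45,0.03,0.22],[0,0,0],26],[[0.7,0.04,0.35],[-0.02,0.03,0.04],26],[[0.95,0.04,0.48],[-0.02,0.03,0.04],26],[[1.2,0.045,0.61],[-0.02,0.03,0.04],26],[[1.4,0.045,0.72],[-0.02,0.03,0.04],26],[[1.51,0.045,0.78],[-0.02,0.03,0.04],26],[[1.51,0.045,0.78],[-0.02,0.03,0.04],26]]}}

```text
time: 15.55
tcp_pos: [684.6, 60.0, 171.5]
eef_rot: [0.933, -0.005, 0.359, 0.013]
ft_force: [-0.5, 0.5, -4.8]
grip_width: 0.387
```

```bash
python3 - <<'E'
from h import *
s=ctrl.get_state();print(s['grip_width']*91.8,s['ft_force'],s['q'].round(2))
P,R=pose();print(P-5*R.apply([1,0,0]),headof(R),R.apply([0,1,0]))
plan([at(rk(61,-70,164),1.7,26)],vmax=5)
E
```

```text
35.55292558658361 [-0.48909124  0.5049612  -4.84546522] [ 0.24  0.47 -0.62  2.21  2.24  0.52 -0.73]
[680.88116166  59.89427029 174.85221087] 1.5500146463746909 [-2.73644857e-02  9.99625461e-01 -3.49463823e-04]
[[np.float64(0.041), np.float64(0.009), np.float64(-0.044)], [np.float64(-0.0), np.float64(-0.0), np.float64(0.01)], 26]
[[np.float64(0.082), np.float64(0.019), np.float64(-0.089)], [np.float64(-0.01), np.float64(-0.0), np.float64(0.01)], 26]
[[np.float64(0.123), np.float64(0.028), np.float64(-0.133)], [np.float64(-0.01), np.float64(-0.01), np.float64(0.02)], 26]
rows 3
```

>>> {"fn": "drive_tool", "kwargs": {"commands": [[[0.04,0.01,-0.045],[0,0,0],26],[[0.075,0.02,-0.083],[0,0,0],26],[[0.1,0.028,-0.111],[0,0,0],26],[[0.115,0.028,-0.128],[0,0,0],26],[[0.125,0.028,-0.139],[0,0,0],26],[[0.134,0.028,-0.149],[0,0,0],26],[[0.139,0.028,-0.155],[0,0,0],26],[[0.139,0.028,-0.155],[0,0,0],26]]}}

```text
time: 16.55
tcp_pos: [684.3, 61.6, 159.2]
eef_rot: [0.933, -0.005, 0.359, 0.013]
ft_force: [-0.8, -0.4, -4.5]
grip_width: 0.382
```

>>> {"fn": "drive_tool", "kwargs": {"commands": [[[0.006,0,-0.006],[0,0,0],26],[[0.011,0,-0.012],[0,0,0],26],[[0.017,0,-0.019],[0,0,0],26],[[0.022,0,-0.025],[0,0,0],26],[[0.022,0,-0.025],[0,0,0],26],[[0.022,0,-0.025],[0,0,0],26],[[0.022,0,-0.025],[0,0,0],26],[[0.022,0,-0.025],[0,0,0],26]]}}

```text
time: 17.55
tcp_pos: [685.3, 61.6, 158.7]
eef_rot: [0.934, -0.005, 0.357, 0.012]
ft_force: [-2.1, -0.8, 5.2]
grip_width: 0.383
```

```bash
python3 - <<'E'
from h import *
import pickle
P,R=pose();c=read_camera('wrist');pickle.dump((c,P,R),open('w7.pkl','wb'))
s=read_camera('scene')['img'][150:310,190:330,::-1]
cv2.imwrite('pics/w7.png',np.hstack([c['img'][0:240,120:440,::-1],cv2.resize(s,(274,240),interpolation=cv2.INTER_CUBIC)]))
E
```

```text
(no output)
```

View pics/w7.png

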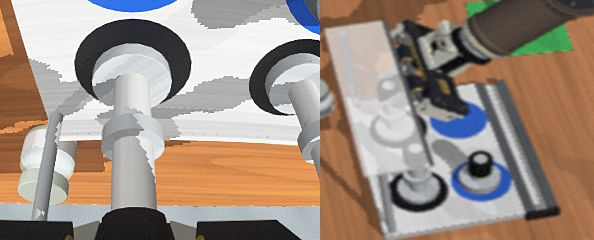

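Contact at about 10 N; the foot sits inside the black ring, laterally centred (ring 75–191, foot 92–172). I check depth, then release.

```bash
python3 - <<'E'
from h import *
import pickle
c,P,R=pickle.load(open('w7.pkl','rb'))
print('ring near+45',wpix(c,252,19,21,P,R)+[45,0,0],'foot near+30',wpix(c,252,43,35,P,R)+[30,0,0],'grasp',P-5*R.apply([1,0,0]))
print(c['img'][10:60,252].tolist())
E
```

```text
ring near+45 [679.3869219   59.43040562  21.        ] foot near+30 [675.33716759  59.7780738   35.        ] grasp [681.55829631  61.50145272 161.99866399]
[[46, 115, 234], [22, 98, 230], [175, 188, 236], [255, 253, 243], [242, 242, 241], [242, 241, 241], [245, 244, 244], [255, 255, 255], [202, 204, 204], [17, 21, 32], [32, 36, 46], [45, 48, 57], [42, 44, 55], [42, 41, 52], [38, 42, 51], [42, 41, 52], [40, 42, 51], [45, 43, 54], [42, 42, 51], [43, 43, 51], [46, 48, 54], [33, 37, 47], [44, 44, 50], [39, 40, 51], [42, 43, 45], [39, 40, 50], [39, 43, 49], [43, 47, 51], [41, 39, 49], [46, 45, 50], [40, 43, 51], [33, 34, 39], [32, 31, 35], [106, 109, 111], [197, 203, 205], [190, 197, 199], [194, 199, 203], [194, 198, 202], [194, 199, 203], [190, 195, 199], [194, 196, 203], [194, 196, 205], [194, 199, 199], [183, 188, 193], [216, 220, 226], [210, 212, 217], [205, 209, 213], [205, 212, 214], [212, 218, 220], [211, 215, 220]]
```

```bash
python3 - <<'E'
from h import *
import pickle
c,P,R=pickle.load(open('w7.pkl','rb'))
print(wpix(c,252,43,21,P,R)+[30,0,0],wpix(c,252,53.5,35,P,R)+[30,0,0])
E
```

```text
[684.70886099  59.89376562  21.        ] [684.18624835  59.97772113  35.        ]
```

The rod is 5 mm too deep, so I lift slightly, back 5 mm, and set it down again.

>>> {"fn": "drive_tool", "kwargs": {"commands": [[[-0.02,0,0.022],[0,0,0],26],[[-0.04,0,0.044],[0,0,0],26],[[-0.07,0,0.016],[0,0,0],26],[[-0.1,0,-0.011],[0,0,0],26],[[-0.09,0,-0.022],[0,0,0],26],[[-0.08,0,-0.034],[0,0,0],26],[[-0.07,0,-0.045],[0,0,0],26],[[-0.06,0,-0.055],[0,0,0],26]]}}

```text
time: 18.65
tcp_pos: [680.6, 61.5, 158.7]
eef_rot: [0.934, -0.005, 0.357, 0.012]
ft_force: [-2.6, -2.0, 8.1]
grip_width: 0.383
```

>>> {"fn": "drive_tool", "kwargs": {"commands": [[[0,0,0],[0,0,0],26],[[0.002,0,-0.002],[0,0,0],26],[[0.004,0,-0.004],[0,0,0],26],[[0.004,0,-0.004],[0,0,0],34],[[0.004,0,-0.004],[0,0,0],40],[[0.004,0,-0.004],[0,0,0],46],[[0.004,0,-0.004],[0,0,0],54],[[0.004,0,-0.004],[0,0,0],62]]}}

```text
time: 19.65
tcp_pos: [679.3, 61.7, 156.7]
eef_rot: [0.933, -0.005, 0.359, 0.013]
ft_force: [-0.7, 0.8, -0.3]
grip_width: 0.645
```

>>> {"fn": "drive_tool", "kwargs": {"commands": [[[0,0,0],[0,0,0],70],[[-0.2,0,0],[0,0,0],70],[[-0.5,0,0],[0,0,0],70],[[-0.9,0,0],[0,0,0],70],[[-1.4,0,0],[0,0,0],70],[[-1.8,0,0],[0,0,0],70],[[-2.0,0,0],[0,0,0],70],[[-2.0,0,0],[0,0,0],70]]}}

```text
time: 20.65
tcp_pos: [590.1, 59.0, 238.1]
eef_rot: [0.934, -0.005, 0.358, 0.013]
ft_force: [0.2, -0.7, 0.3]
grip_width: 0.762
```

```bash
python3 - <<'E'
from h import *
import pickle
P,R=pose();c=read_camera('wrist');pickle.dump((c,P,R),open('w8.pkl','wb'));print(P,ctrl.get_state()['q'].round(2))
cv2.imwrite('pics/w8.png',cv2.resize(c['img'][0:240,120:440,::-1],None,fx=2,fy=2))
E
```

```text
[590.12670165  59.04566011 238.06857248] [ 0.25  0.2  -0.63  2.34  2.08  0.38 -0.69]
```

View pics/w8.png

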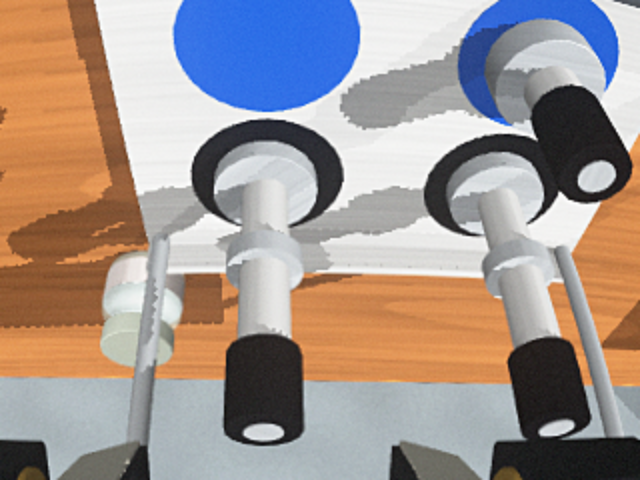

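The rod stands upright, released and centred in its ring (ring 192–343, foot 214–318), and the neighbours are untouched. Now the platen, with a lesser tilt.

```bash
sed -i 's/^TILT=.*/TILT=20/' h.py; python3 - <<'E'
from h import *
T=tool(-37,20);g=np.array([438,-329,64.]);x=T.apply([1,0,0])
p=pose()[0]
plan([(grasp(g-115*x,T),T,70)],vmax=58)
E
```

```text
[[np.float64(-0.2), np.float64(-0.75), np.float64(-0.377)], [np.float64(0.81), np.float64(0.67), np.float64(-0.54)], 70]
[[np.float64(-0.4), np.float64(-1.501), np.float64(-0.755)], [np.float64(1.62), np.float64(1.35), np.float64(-1.09)], 70]
[[np.float64(-0.6), np.float64(-2.251), np.float64(-1.132)], [np.float64(2.42), np.float64(2.02), np.float64(-1.63)], 70]
[[np.float64(-0.799), np.float64(-3.001), np.float64(-1.509)], [np.float64(3.23), np.float64(2.7), np.float64(-2.17)], 70]
[[np.float64(-0.999), np.float64(-3.752), np.float64(-1.886)], [np.float64(4.04), np.float64(3.37), np.float64(-2.72)], 70]
[[np.float64(-1.199), np.float64(-4.502), np.float64(-2.264)], [np.float64(4.85), np.float64(4.05), np.float64(-3.26)], 70]
[[np.float64(-1.399), np.float64(-5.252), np.float64(-2.641)], [np.float64(5.65), np.float64(4.72), np.float64(-3.8)], 70]
[[np.float64(-1.599), np.float64(-6.003), np.float64(-3.018)], [np.float64(6.46), np.float64(5.39), np.float64(-4.35)], 70]
rows 8
```

>>> {"fn": "drive_tool", "kwargs": {"commands": [[[-0.2,-0.75,-0.38],[0.8,0.67,-0.54],70],[[-0.4,-1.5,-0.75],[1.6,1.35,-1.1],70],[[-0.6,-2.25,-1.13],[2.4,2.0,-1.6],70],[[-0.8,-3.0,-1.5],[3.2,2.7,-2.2],70],[[-1.0,-3.75,-1.9],[4.0,3.4,-2.7],70],[[-1.2,-4.5,-2.26],[4.85,4.0,-3.3],70],[[-1.4,-5.25,-2.64],[5.65,4.7,-3.8],70],[[-1.6,-6.0,-3.02],[6.45,5.4,-4.35],70]]}}

```text
time: 21.7
tcp_pos: [421.0, -281.7, 171.5]
eef_rot: [0.775, 0.183, 0.546, -0.26]
ft_force: [1.2, -0.2, 0.1]
grip_width: 0.762
```

>>> {"fn": "drive_tool", "kwargs": {"commands": [[[0,0,0],[0,0,0],70],[[0,0,0],[0,0,0],70],[[0,0,0],[0,0,0],70],[[0,0,0],[0,0,0],70],[[0,0,0],[0,0,0],70],[[0,0,0],[0,0,0],70],[[0,0,0],[0,0,0],70],[[0,0,0],[0,0,0],70]]}}

```text
time: 22.7
tcp_pos: [421.2, -280.4, 172.2]
eef_rot: [0.777, 0.181, 0.545, -0.26]
ft_force: [-0.6, 0.5, 0.4]
grip_width: 0.764
```

```bash
python3 - <<'E'
from h import *
import pickle
P,R=pose();c=read_camera('wrist');pickle.dump((c,P,R),open('w9.pkl','wb'));print(P,ctrl.get_state()['q'].round(2),headof(R))
T=tool(-37,20);g=np.array([438,-329,64.]);x=T.apply([1,0,0])
plan([(grasp(g-115*x,T),T,70)],vmax=58)
# platen: dark collar and grey foot along the image centre column; blobs of dark pixels in the upper image
im=c['img'];m=(im.max(2)<60).astype(np.uint8);m[225:]=0
n,l,st,ce=cv2.connectedComponentsWithStats(m)
for i in range(1,n):
    if st[i,4]>60: print(st[i],ce[i].round(1))
# foot/top: low-saturation bright pixels
sat=im.max(2).astype(int)-im.min(2);m=((sat<25)&(im.max(2)>130)).astype(np.uint8);m[225:]=0
n,l,st,ce=cv2.connectedComponentsWithStats(m)
for i in range(1,n):
    if st[i,4]>60: print('grey',st[i],ce[i].round(1))
E
```

```text
[ 421.20154026 -280.39275091  172.23934791] [ 0.79  0.2  -0.41  2.21  0.38  0.44  1.01] -37.120807337273625
[[np.float64(0.105), np.float64(-0.478), np.float64(0.051)], [np.float64(0.01), np.float64(-0.01), np.float64(0.01)], 70]
rows 1
[485  46  27  31 107] [494.7  60. ]
[492  76  20  26  81] [499.4  87.6]
[   0   85   27   77 1045] [  9.2 122.6]
[ 196  170   43   55 1569] [218.7 195.9]
[ 63 219  80   6 386] [101.3 222. ]
[367 219  80   6 384] [407.5 222. ]
grey [477  37  35  26 250] [495.4  51. ]
grey [ 306   39   91   77 1904] [346.9  74.4]
grey [481  63  31  31 367] [496.4  77. ]
grey [498  93  14  85 549] [507.1 122.8]
grey [ 195  140   57   54 1747] [224.7 161.9]
grey [206 204  21  17 279] [215.9 212.4]
grey [ 15 213  33  12 152] [ 31.2 219.8]
grey [469 215  25  10  90] [481.9 220.6]
grey [499 214  13  11  85] [506.8 220.3]
```

```bash
python3 - <<'E'
from h import *
import pickle
c,P,R=pickle.load(open('w9.pkl','rb'))
h=np.array([np.cos(np.radians(-37)),np.sin(np.radians(-37)),0])
print('top',wpix(c,216.2,212.4,85,P,R));print('near',wpix(c,224,140,0,P,R)+30*h)
a,b=wpix(c,195,163,22,P,R),wpix(c,251.5,163,22,P,R);print('sides',a,b,(a+b)/2,np.linalg.norm(a-b))
T=tool(-37,20);x=T.apply([1,0,0])
for g in ([438,-328,64.],):
  g=np.array(g);plan([(grasp(g-110*x,T),T,70),(grasp(g,T),T,70)],vmax=30)
E
```

```text
top [ 436.42141613 -332.36841132   85.        ]
near [ 437.60736957 -332.30333749    0.        ]
sides [ 408.65025209 -346.22181468   22.        ] [ 443.51911829 -300.47575031   22.        ] [ 426.08468519 -323.34878249   22.        ] 57.519911638215966
[[np.float64(0.092), np.float64(-0.232), np.float64(0.021)], [np.float64(0.01), np.float64(-0.01), np.float64(0.0)], 70]
[[np.float64(0.185), np.float64(-0.464), np.float64(0.042)], [np.float64(0.01), np.float64(-0.01), np.float64(0.01)], 70]
[[np.float64(0.643), np.float64(-0.464), np.float64(0.042)], [np.float64(0.01), np.float64(-0.01), np.float64(0.01)], 70]
[[np.float64(1.101), np.float64(-0.464), np.float64(0.043)], [np.float64(0.01), np.float64(-0.01), np.float64(0.01)], 70]
[[np.float64(1.56), np.float64(-0.463), np.float64(0.043)], [np.float64(0.01), np.float64(-0.01), np.float64(0.01)], 70]
[[np.float64(2.018), np.float64(-0.463), np.float64(0.044)], [np.float64(0.01), np.float64(-0.01), np.float64(0.01)], 70]
rows 6
```

>>> {"fn": "drive_tool", "kwargs": {"commands": [[[0.1,-0.26,0.03],[0,0,0],70],[[0.2,-0.52,0.06],[0,0,0],70],[[0.6,-0.52,0.06],[0,0,0],70],[[1.1,-0.52,0.065],[0,0,0],70],[[1.6,-0.52,0.065],[0,0,0],70],[[1.9,-0.52,0.065],[0,0,0],70],[[2.02,-0.52,0.065],[0,0,0],70],[[2.02,-0.52,0.065],[0,0,0],64]]}}

```text
time: 23.75
tcp_pos: [438.3, -332.3, 59.5]
eef_rot: [0.776, 0.181, 0.545, -0.26]
ft_force: [0.0, 0.4, 0.5]
grip_width: 0.712
```

>>> {"fn": "drive_tool", "kwargs": {"commands": [[[0,0,0],[0,0,0],54],[[0,0,0],[0,0,0],46],[[0,0,0],[0,0,0],42],[[0,0,0],[0,0,0],38],[[0,0,0],[0,0,0],34],[[0,0,0],[0,0,0],30],[[0,0,0],[0,0,0],26],[[0,0,0],[0,0,0],26]]}}

```text
time: 24.75
tcp_pos: [437.9, -333.2, 59.8]
eef_rot: [0.776, 0.182, 0.545, -0.26]
ft_force: [-4.0, -3.5, 5.9]
grip_width: 0.388
```

```bash
python3 - <<'E'
from h import *
import pickle
s=ctrl.get_state();P,R=pose();print(s['q'].round(2),s['ft_force'],s['grip_width']*91.8,'g',P-5*R.apply([1,0,0]),headof(R),R.apply([0,1,0]))
plan([(P+[0,0,45],R,26)]);Q=Ro.from_euler('z',1.7-headof(R),degrees=True)*R
plan([(P+[0,0,45],R,26),(grasp(rk(-35,-70,64+50),Q),Q,26)],vmax=42)
E
```

```text
[ 0.62  0.44 -0.12  2.24  0.66  0.15  0.8 ] [-4.04477039 -3.53662697  5.85717944] 35.57927990248054 g [ 436.57441759 -332.11661516   64.51876198] -37.295949707369566 [ 0.60201741  0.79848097 -0.00178183]
[[np.float64(-0.705), np.float64(-0.001), np.float64(0.256)], [np.float64(0.0), np.float64(0.0), np.float64(0.0)], 26]
rows 1
[[np.float64(-0.353), np.float64(-0.001), np.float64(0.128)], [np.float64(0.0), np.float64(0.0), np.float64(0.0)], 26]
[[np.float64(-0.705), np.float64(-0.001), np.float64(0.256)], [np.float64(0.0), np.float64(0.0), np.float64(0.0)], 26]
[[np.float64(-0.78), np.float64(0.669), np.float64(0.075)], [np.float64(-0.73), np.float64(-0.0), np.float64(0.27)], 26]
[[np.float64(-0.854), np.float64(1.34), np.float64(-0.105)], [np.float64(-1.47), np.float64(-0.0), np.float64(0.53)], 26]
[[np.float64(-0.929), np.float64(2.011), np.float64(-0.286)], [np.float64(-2.2), np.float64(-0.0), np.float64(0.8)], 26]
[[np.float64(-1.004), np.float64(2.682), np.float64(-0.466)], [np.float64(-2.93), np.float64(-0.01), np.float64(1.06)], 26]
[[np.float64(-1.079), np.float64(3.353), np.float64(-0.647)], [np.float64(-3.67), np.float64(-0.01), np.float64(1.33)], 26]
[[np.float64(-1.153), np.float64(4.023), np.float64(-0.827)], [np.float64(-4.4), np.float64(-0.01), np.float64(1.6)], 26]
[[np.float64(-1.228), np.float64(4.694), np.float64(-1.008)], [np.float64(-5.13), np.float64(-0.01), np.float64(1.86)], 26]
[[np.float64(-1.303), np.float64(5.365), np.float64(-1.188)], [np.float64(-5.87), np.float64(-0.01), np.float64(2.13)], 26]
[[np.float64(-1.378), np.float64(6.036), np.float64(-1.369)], [np.float64(-6.6), np.float64(-0.01), np.float64(2.39)], 26]
[[np.float64(-1.452), np.float64(6.707), np.float64(-1.549)], [np.float64(-7.33), np.float64(-0.01), np.float64(2.66)], 26]
rows 12
```

>>> {"fn": "drive_tool", "kwargs": {"commands": [[[-0.1,0,0.036],[0,0,0],26],[[-0.3,0,0.11],[0,0,0],26],[[-0.6,0,0.22],[0,0,0],26],[[-0.95,0,0.345],[0,0,0],26],[[-1.25,0,0.455],[0,0,0],26],[[-1.41,0,0.51],[0,0,0],26],[[-1.41,0,0.51],[0,0,0],26],[[-1.41,0,0.51],[0,0,0],26]]}}

```text
time: 25.75
tcp_pos: [437.8, -332.0, 148.7]
eef_rot: [0.776, 0.182, 0.545, -0.26]
ft_force: [-0.1, 0.1, -5.3]
grip_width: 0.382
```

```bash
python3 - <<'E'
from h import *
s=ctrl.get_state();P,R=pose();print(s['q'].round(2),s['ft_force'],s['grip_width']*91.8,'g',P-5*R.apply([1,0,0]),headof(R))
Q=tool(1.7,20)
plan([(grasp(rk(-37,-70,64+80),Q),Q,26)],vmax=44)
E
```

```text
[ 0.87  0.3  -0.42  2.14  0.45  0.41  1.03] [-0.11886509  0.1035919  -5.343187  ] 35.06926284229412 g [ 436.41541342 -330.94078615  153.39524284] -37.12671236578223
[[np.float64(-0.052), np.float64(0.668), np.float64(-0.189)], [np.float64(-0.73), np.float64(-0.0), np.float64(0.26)], 26]
[[np.float64(-0.105), np.float64(1.335), np.float64(-0.378)], [np.float64(-1.45), np.float64(-0.01), np.float64(0.53)], 26]
[[np.float64(-0.157), np.float64(2.003), np.float64(-0.567)], [np.float64(-2.18), np.float64(-0.01), np.float64(0.79)], 26]
[[np.float64(-0.21), np.float64(2.67), np.float64(-0.756)], [np.float64(-2.9), np.float64(-0.01), np.float64(1.06)], 26]
[[np.float64(-0.262), np.float64(3.338), np.float64(-0.945)], [np.float64(-3.63), np.float64(-0.02), np.float64(1.32)], 26]
[[np.float64(-0.314), np.float64(4.005), np.float64(-1.134)], [np.float64(-4.36), np.float64(-0.02), np.float64(1.59)], 26]
[[np.float64(-0.367), np.float64(4.673), np.float64(-1.323)], [np.float64(-5.08), np.float64(-0.02), np.float64(1.85)], 26]
[[np.float64(-0.419), np.float64(5.341), np.float64(-1.512)], [np.float64(-5.81), np.float64(-0.03), np.float64(2.12)], 26]
[[np.float64(-0.472), np.float64(6.008), np.float64(-1.701)], [np.float64(-6.54), np.float64(-0.03), np.float64(2.38)], 26]
[[np.float64(-0.524), np.float64(6.676), np.float64(-1.89)], [np.float64(-7.26), np.float64(-0.03), np.float64(2.65)], 26]
rows 10
```

>>> {"fn": "drive_tool", "kwargs": {"commands": [[[-0.03,0.4,-0.11],[-0.44,0,0.16],26],[[-0.08,1.0,-0.28],[-1.09,0,0.4],26],[[-0.13,1.67,-0.47],[-1.82,0,0.66],26],[[-0.18,2.34,-0.66],[-2.54,0,0.93],26],[[-0.24,3.0,-0.85],[-3.27,-0.01,1.19],26],[[-0.29,3.67,-1.04],[-4.0,-0.02,1.46],26],[[-0.33,4.2,-1.19],[-4.57,-0.02,1.67],26],[[-0.35,4.5,-1.27],[-4.89,-0.02,1.78],26]]}}

```text
time: 26.75
tcp_pos: [537.8, -66.3, 142.6]
eef_rot: [0.815, 0.053, 0.571, -0.076]
ft_force: [-0.5, 0.7, -4.8]
grip_width: 0.387
```

```bash
python3 - <<'E'
from h import *
s=ctrl.get_state();P,R=pose();print(s['q'].round(2),s['ft_force'],s['grip_width']*91.8,'g',P-5*R.apply([1,0,0]),headof(R))
Q=tool(1.7,20)
plan([(grasp(rk(-37,-70,64+65),Q),Q,26)],vmax=40)
E
```

```text
[ 0.41  0.32 -0.52  2.16  0.61  0.43  0.8 ] [-0.48326466  0.66720983 -4.83872591] 35.48599726015472 g [536.17035365 -66.02352186 147.25188057] -10.677935145376686
[[np.float64(0.104), np.float64(0.548), np.float64(0.064)], [np.float64(-0.58), np.float64(-0.0), np.float64(0.21)], 26]
[[np.float64(0.208), np.float64(1.096), np.float64(0.128)], [np.float64(-1.16), np.float64(-0.0), np.float64(0.42)], 26]
[[np.float64(0.312), np.float64(1.644), np.float64(0.192)], [np.float64(-1.74), np.float64(-0.0), np.float64(0.63)], 26]
[[np.float64(0.416), np.float64(2.192), np.float64(0.256)], [np.float64(-2.32), np.float64(-0.01), np.float64(0.85)], 26]
rows 4
```

>>> {"fn": "drive_tool", "kwargs": {"commands": [[[0.07,0.37,0.04],[-0.39,0,0.14],26],[[0.16,0.85,0.1],[-0.9,0,0.33],26],[[0.25,1.33,0.155],[-1.4,0,0.51],26],[[0.34,1.78,0.21],[-1.88,0,0.69],26],[[0.4,2.1,0.245],[-2.22,0,0.81],26],[[0.416,2.19,0.256],[-2.32,0,0.85],26],[[0.416,2.19,0.256],[-2.32,0,0.85],26],[[0.416,2.19,0.256],[-2.32,0,0.85],26]]}}

```text
time: 27.75
tcp_pos: [584.8, 54.2, 124.7]
eef_rot: [0.819, -0.007, 0.574, 0.009]
ft_force: [-0.0, -0.2, -5.6]
grip_width: 0.387
```

```bash
python3 - <<'E'
from h import *
import pickle
s=ctrl.get_state();P,R=pose();print(s['q'].round(2),s['ft_force'],s['grip_width']*91.8,'g',P-5*R.apply([1,0,0]),headof(R),R.apply([0,1,0]))
Q=tool(1.7,20)
plan([(grasp(rk(-36,-70,64.5+21+3),Q),Q,26)],vmax=8)
c=read_camera('wrist');pickle.dump((c,P,R),open('w10.pkl','wb'))
cv2.imwrite('pics/w10.png',c['img'][:,:,::-1])
im=c['img'].astype(int);m=((im[...,2]>im[...,0]+60)).astype(np.uint8);m[250:]=0
n,l,st,ce=cv2.connectedComponentsWithStats(m)
for i in range(1,n):
    if st[i,4]>100: print(st[i],ce[i].round(1))
print([im[v,252].tolist() for v in range(60,150,3)])
E
```

```text
[ 0.19  0.42 -0.53  2.08  0.71  0.45  0.72] [-0.03387092 -0.15633925 -5.55499341] 35.501849022615154 g [583.0764111   54.17141931 129.36586724] 1.1440983483842497 [-0.02317186  0.99973082 -0.00116523]
[[np.float64(0.108), np.float64(0.013), np.float64(-0.036)], [np.float64(-0.01), np.float64(-0.0), np.float64(0.01)], 26]
[[np.float64(0.215), np.float64(0.025), np.float64(-0.072)], [np.float64(-0.02), np.float64(-0.0), np.float64(0.01)], 26]
[[np.float64(0.323), np.float64(0.038), np.float64(-0.108)], [np.float64(-0.03), np.float64(-0.0), np.float64(0.02)], 26]
[[np.float64(0.431), np.float64(0.05), np.float64(-0.144)], [np.float64(-0.04), np.float64(-0.0), np.float64(0.03)], 26]
[[np.float64(0.538), np.float64(0.063), np.float64(-0.18)], [np.float64(-0.05), np.float64(-0.0), np.float64(0.03)], 26]
[[np.float64(0.646), np.float64(0.075), np.float64(-0.216)], [np.float64(-0.07), np.float64(-0.0), np.float64(0.04)], 26]
rows 6
[ 204  105  109   80 4831] [260.2 137. ]
[ 369  113   85   88 2420] [405.2 145.2]
[[170, 170, 170], [192, 193, 188], [250, 251, 250], [240, 240, 238], [237, 238, 237], [239, 240, 240], [239, 240, 239], [249, 247, 247], [96, 100, 108], [112, 113, 120], [106, 111, 119], [104, 110, 117], [100, 106, 116], [111, 114, 122], [104, 110, 117], [80, 142, 239], [54, 122, 238], [60, 125, 238], [48, 119, 236], [46, 118, 234], [50, 118, 236], [48, 119, 235], [51, 121, 237], [51, 120, 236], [45, 115, 235], [50, 121, 238], [50, 121, 238], [52, 122, 237], [45, 115, 234], [121, 144, 214]]
```

```bash
python3 - <<'E'
from h import *
import pickle
c,P,R=pickle.load(open('w10.pkl','rb'))
print('blue near+45',wpix(c,258,105,21,P,R)+[45,0,0],'l,r',wpix(c,204,150,21,P,R),wpix(c,313,150,21,P,R))
print('foot near+30',wpix(c,252,147.5,64.9,P,R)+[30,0,0])
print(rk(-35,-70,21))
E
```

```text
blue near+45 [584.45471359  56.63503564  21.        ] l,r [578.16962498  13.88065176  21.        ] [575.83639775 102.59096097  21.        ]
foot near+30 [584.14289147  52.81486246  64.9       ]
[585.01543383  58.68165513  21.        ]
```

>>> {"fn": "drive_tool", "kwargs": {"commands": [[[0.1,0.015,-0.035],[0,0,0],26],[[0.22,0.03,-0.075],[0,0,0],26],[[0.34,0.045,-0.115],[-0.03,0,0.02],26],[[0.45,0.06,-0.15],[-0.05,0,0.03],26],[[0.54,0.07,-0.18],[-0.06,0,0.04],26],[[0.61,0.075,-0.204],[-0.07,0,0.04],26],[[0.646,0.075,-0.216],[-0.07,0,0.04],26],[[0.646,0.075,-0.216],[-0.07,0,0.04],26]]}}

```text
time: 28.8
tcp_pos: [586.1, 60.0, 83.8]
eef_rot: [0.819, -0.009, 0.574, 0.013]
ft_force: [-0.2, -0.1, -5.1]
grip_width: 0.386
```

>>> {"fn": "drive_tool", "kwargs": {"commands": [[[0.008,0,-0.003],[0,0,0],26],[[0.016,0,-0.006],[0,0,0],26],[[0.024,0,-0.009],[0,0,0],26],[[0.032,0,-0.012],[0,0,0],26],[[0.04,0,-0.015],[0,0,0],26],[[0.048,0,-0.017],[0,0,0],26],[[0.048,0,-0.017],[0,0,0],26],[[0.048,0,-0.017],[0,0,0],26]]}}

```text
time: 29.8
tcp_pos: [586.1, 60.0, 80.9]
eef_rot: [0.819, -0.009, 0.573, 0.013]
ft_force: [-0.6, 0.7, -4.4]
grip_width: 0.385
```

>>> {"fn": "drive_tool", "kwargs": {"commands": [[[0.006,-0.01,-0.002],[0,0,0],26],[[0.012,-0.01,-0.004],[0,0,0],26],[[0.018,-0.01,-0.006],[0,0,0],26],[[0.022,-0.01,-0.008],[0,0,0],26],[[0.022,-0.01,-0.008],[0,0,0],26],[[0.022,-0.01,-0.008],[0,0,0],26],[[0.022,-0.01,-0.008],[0,0,0],26],[[0.022,-0.01,-0.008],[0,0,0],26]]}}

```text
time: 30.8
tcp_pos: [586.3, 60.0, 80.8]
eef_rot: [0.82, -0.009, 0.573, 0.014]
ft_force: [-9.9, -1.0, 15.1]
grip_width: 0.388
```

>>> {"fn": "drive_tool", "kwargs": {"commands": [[[-0.01,0,0.004],[0,0,0],26],[[-0.01,0,0.004],[0,0,0],32],[[-0.01,0,0.004],[0,0,0],38],[[-0.01,0,0.004],[0,0,0],44],[[-0.01,0,0.004],[0,0,0],52],[[-0.01,0,0.004],[0,0,0],60],[[-0.01,0,0.004],[0,0,0],68],[[-0.01,0,0.004],[0,0,0],70]]}}

```text
time: 31.8
tcp_pos: [586.2, 59.4, 80.1]
eef_rot: [0.819, -0.009, 0.573, 0.013]
ft_force: [-0.2, 0.5, 0.5]
grip_width: 0.757
```

>>> {"fn": "drive_tool", "kwargs": {"commands": [[[-0.2,0,0],[0,0,0],70],[[-0.5,0,0],[0,0,0],70],[[-0.9,0,0],[0,0,0],70],[[-1.4,0,-0.1],[0,0,0],70],[[-1.9,0,-0.3],[0,0,0],70],[[-2.3,0,-0.6],[0,0,0],70],[[-2.5,0,-0.8],[0,0,0],70],[[-2.5,0,-0.8],[0,0,0],70]]}}

```text
time: 32.8
tcp_pos: [489.2, 56.0, 205.7]
eef_rot: [0.819, -0.009, 0.573, 0.013]
ft_force: [0.1, -0.5, 0.4]
grip_width: 0.764
```

```bash
python3 - <<'E'
from h import *
import pickle
P,R=pose();print(P,ctrl.get_state()['ft_force'])
c=read_camera('wrist');pickle.dump((c,P,R),open('w11.pkl','wb'));t=read_camera('scene')['img'][100:310,180:340,::-1]
cv2.imwrite('pics/w11.png',np.hstack([cv2.resize(c['img'][:,:,::-1],(500,375)),cv2.resize(t,(286,375),interpolation=cv2.INTER_CUBIC)]))
E
```

```text
[489.19180514  56.02300957 205.65703993] [ 0.13610473 -0.48619454  0.38150671]
```

View pics/w11.png

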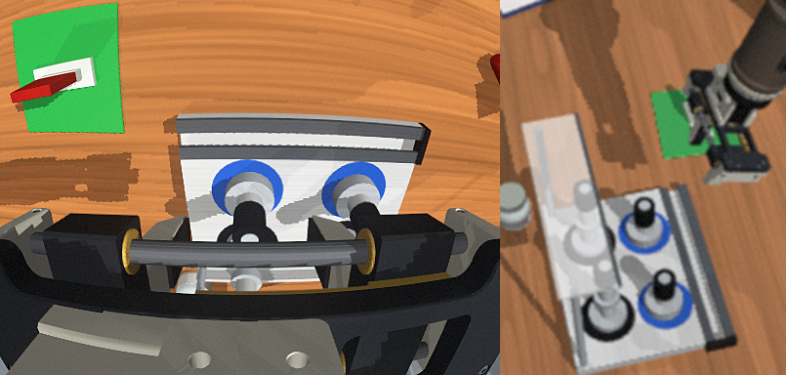

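All is in place: the platen is centred on the blue circle (ring 212–283, foot 225–275), the rod is upright behind it and the keeper stands on the mat. The arm is clear, so I hand in.

```bash
python3 -c "
from h import *
print(ctrl.finish_job())"
```

```text
the job is handed in; nothing more can be done
None
```

The job is done and handed in at about 33 s of the 72 s allowed. I got no verdict back, so the results below are my own checks.

- **Keeper:** I slid it out of the track's open right-hand end and stood it in the middle of the mat. It is about 2 mm from the centre and upright in the last picture.
- **Tall rod:** I placed it under the cover with the tool tilted 48°. The first set-down measured 5 mm too deep, so I lifted it slightly, moved it back 5 mm and released it. It then looked upright and centred in the black circle, though I did not measure its depth again.
- **Short platen:** I placed it after the rod, on the blue circle. By my position estimate it is within a few mm of the centre, and it looked upright in the last picture.
- **Forces:** When settled at the end of each move, the wrist force read under about 20 N. I have no separate reading of contact forces at the cover or on the rack.
- **Left alone:** The stowed rod, stowed platen and cover look undisturbed in the last pictures. The arm never went near the jar or the screwdriver, but I did not measure their positions at the end.

The different position estimates disagreed by at most about 5 mm in most cases, except one rough foot-edge reading for the platen (about 14 mm off), which I did not use.

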